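# Put the loose engine parts back in their drawers

## Robot

A 6-joint arm with a two-finger parallel gripper is mounted at the origin on the work surface. World frame = base frame: x ahead of the robot, y to its left, z up, the work surface at z = 0. Lengths are in m, angles in rad, forces in N, time in s.
With the tool pointing down it reaches from about 0.3 to 0.75 m from the base axis. Payload 8.5 kg.
Tool frame: the origin (TCP) lies at the very end of the fingers, on their centre line; the grasp point (between the pads) lies 19 mm behind it; x points along the fingers, y is the direction in which the jaws open and shut, and the axes are right-handed (so a half turn about x gives the same grasp; the last joint's range is limited). The gripper opens to 88 mm and grips with 3 to 60 N. Pads are 18 mm wide; open, the fingers measure 123 mm over their backs; the gripper's body (75 mm by 187 mm) begins 45 mm behind the grasp point.
Start: joints at [1.101, 0.381, 1.297, -0, 1.464, -0.215], TCP at [0.139, 0.532, 0.239] pointing down, gripper open.
Joint ranges: [-3.11, 3.11], [-0.89, 2.33], [0.22, 2.48], [-1.42, 4.56], [0.17, 2.85], [-2.88, 2.88]. Speed limits (rad/s): [2.39, 2.39, 3.14, 3.14, 3.14, 3.14].

## Interface

Orientations are given as a unit quaternion [w, x, y, z].
In Python, from cell import bot gives the robot as it stands. The module is installed in compiled form; this text tells all that it offers. Calls block until the motion is done:
- bot.movep(position, orientation): joint-space move of the TCP to a pose.
- bot.move_straight(position, frame=None, vel=0.15, until_force=None): straight line of the TCP; frame=None keeps the orientation; vel is the mean speed in m/s. With until_force (N) it stops when the force on the tool has changed by that much, and returns True; else False.
- bot.move_joints(angles): joint-space move.
- bot.command_gripper(opening): finger opening in m; the grip force is fixed at half the most; returns when the fingers have stopped.
- bot.sleep(seconds).
- bot.solve_ik(position, orientation): joint angles nearest the present ones, or None.
- bot.get_state(): the state.
- bot.snapshot(name): name is "scene" or "top" or "wrist"; returns a dict with "frame" (480x640x3 uint8, red, green, blue), "fovy" (degrees; the focal length in pixels is half the picture's height over the tangent of half this angle, whatever the lens; pixels are square), "cx", "cy" (the principal point, pixels), "R" (3x3) and "t" (3): a world point X has camera coordinates R X + t; the wrist camera has in their place "hand_eye" (4x4, takes a point from camera to tool coordinates, whose origin is the TCP and whose axes are the tool frame's). Camera axes: x right, y down, z forward; pixel columns grow to the right and rows downward; lengths in m; the calibration is good to about 2 mm. A picture is of the moment at which its call begins: read the wrist's pose just before it. There is no depth.
A pose or a line that the arm cannot do raises bot.MotionError and nothing moves.
- bot.hand_in(): hands the job in, once; it reports no verdict.
The state is a dict: "time": time; "joints": joint angles; "qd": joint speeds; "joint_efforts": joint torques, N m; "ee_pos": TCP position; "tcp_rot": TCP orientation; "ft_force": force on the tool from outside, world axes, zero at the start; "wrist_torque": the same for the moment, N m; "grip_width": finger opening in m.
Only numpy, scipy, OpenCV 4.12 (cv2) and the standard library are available. Lean on these libraries where they do the work, as an engineer would, in place of code of your own. Each camera call takes 0.05 s, during which the arm holds its last target.

## Task

Put the four loose engine parts on the bench (tappet, brass core plug, spark plug, rocker arm) away, each in the empty compartment of the drawer that already holds others of its kind. Set each down, not dropped, flat on the drawer's floor so that nothing stands above the rim and the drawers will slide back into the cabinet; the spark plug and the rocker arm lie crosswise in the drawer like the others there. Leave the drawers, the piston and the tin where they stand.

Things in the scene. Friction and masses are not known exactly. Their poses are not given: they have to be found in the camera images.
- tappet: Loose bucket tappet: a plain dark steel cylinder 34 mm in diameter and 28 mm high with a bright disc on its closed top, standing upright; 60 g. Origin at the centre of its underside, z up.
- core: Loose core plug: a shallow round brass cup, 45 mm in diameter and 14 mm high, open side up; 50 g. Origin at the centre of its underside, z up.
- plug: Loose spark plug on its side: steel hexagon and collar 20 mm long (21 mm across flats, 24 across corners), thread on one side, white insulator on the other; 79 mm long, 55 g. Origin on its axis amid hexagon and collar (near its centre of mass), 10.4 mm above what it lies on; x along the plug, +35 mm to the thread's end, -44 mm to the terminal. Grip it across the hexagon.
- rocker: Loose rocker arm lying flat: aluminium, 76 mm long (x), its middle block 34 mm long, 24 wide (y) and 24 high with a 3 mm stud, a dark roller at its +x end, a narrower tail at the other; 110 g. Origin at the centre of its underside, x along the arm, z up. Grip it across the middle block, along y.
- tappet_drawer: Loose blue steel drawer, 150 (x) x 110 (y) x 45 mm high, 1.5 kg, walls and floor 3 mm; origin at the centre of its underside, x from its front (white card, finger pull 9 mm out, towards the robot) to its back. Holds 5 tappets, tops at z = 31 mm, packed tight and fixed, behind a divider 33 mm high. Empty compartment in front: x -72 to +6 mm (middle -33), y +-52 mm, floor at z = 3 mm.
- core_drawer: Loose blue steel drawer, 150 (x) x 110 (y) x 45 mm high, 1.5 kg, walls and floor 3 mm; origin at the centre of its underside, x from its front (white card, finger pull 9 mm out, towards the robot) to its back. Holds 4 brass core plugs in two stacks, tops at z = 31 mm, packed tight and fixed, before a divider 33 mm high. Empty compartment at the back: x -6 to +72 mm (middle +33), y +-52 mm, floor at z = 3 mm.
- plug_drawer: Loose blue steel drawer, 150 (x) x 110 (y) x 45 mm high, 1.5 kg, walls and floor 3 mm; origin at the centre of its underside, x from its front (white card, finger pull 9 mm out, towards the robot) to its back. Holds 2 spark plugs lying along y, tops at z = 24 mm, packed tight and fixed, before a divider 33 mm high. Empty compartment at the back: x -6 to +72 mm (middle +33), y +-52 mm, floor at z = 3 mm.
- rocker_drawer: Loose blue steel drawer, 150 (x) x 110 (y) x 45 mm high, 1.5 kg, walls and floor 3 mm; origin at the centre of its underside, x from its front (white card, finger pull 9 mm out, towards the robot) to its back. Holds 2 rocker arms lying along y, tops at z = 30 mm, packed tight and fixed, behind a divider 33 mm high. Empty compartment in front: x -72 to +6 mm (middle -33), y +-52 mm, floor at z = 3 mm.
- piston: Bystander: aluminium engine piston standing crown up, 80 mm in diameter, 58 mm high. Origin at the centre of its underside.
- tin: Bystander: green tin with a paper band and steel rims, 68 mm in diameter, 74 mm high. Origin at the centre of its underside.
Mind the look-alikes: they are no part of the job. Leave any red look-alike of the rocker_drawer alone.

How it is judged:
At the end, for the whole second after the job is handed in: Each part is in the empty compartment of its own kind's drawer, flat on the floor (within 6 mm of resting height, tilt under 0.2 rad), below the rim; spark plug and rocker arm within 0.4 rad of crosswise; all released and at rest, drawers, piston and tin upright (x of tappet in the frame of tappet_drawer between -0.059 and -0.007 m and y of tappet in the frame of tappet_drawer between -0.038 and 0.038 m and z of tappet in the frame of tappet_drawer between -0.002 and 0.009 m and linear speed of each of tappet, tappet_drawer, core, core_drawer, plug, plug_drawer, rocker, rocker_drawer, piston, tin below 0.02 m/s and angle between each of tappet, core, rocker's own z axis and vertical below 0.2 rad and angle between each of tappet_drawer, core_drawer, plug_drawer, rocker_drawer's own z axis and vertical below 0.05 rad and x of core in the frame of core_drawer between 0.013 and 0.053 m and y of core in the frame of core_drawer between -0.038 and 0.038 m and z of core in the frame of core_drawer between -0.002 and 0.009 m and x of plug in the frame of plug_drawer between 0.003 and 0.063 m and y of plug in the frame of plug_drawer between -0.038 and 0.038 m and z of plug in the frame of plug_drawer between -0.002 and 0.0194 m and angle between plug's own x axis and vertical between 1.37 and 1.77 rad and angle between the x axis of plug and the y axis of plug_drawer, either way round below 0.4 rad and x of rocker in the frame of rocker_drawer between -0.063 and -0.003 m and y of rocker in the frame of rocker_drawer between -0.038 and 0.038 m and z of rocker in the frame of rocker_drawer between -0.002 and 0.009 m and angle between the x axis of rocker and the y axis of rocker_drawer, either way round below 0.4 rad and angle between each of piston, tin's own z axis and vertical below 0.1 rad); the robot touches nothing.
It fails at once if a drawer is shifted by more than 30 mm (distance of any of tappet_drawer, core_drawer, plug_drawer, rocker_drawer from where it was at the start of the episode above 0.03 m).
It fails at once if the piston or the tin is moved by more than 25 mm or knocked over (distance of any of piston, tin from where it was at the start of the episode above 0.025 m or angle between any of piston, tin's own z axis and vertical above 0.3 rad).
It fails at once if a part is dropped or thrown: out of the fingers it moves faster than 0.9 m/s (a free fall of more than about 40 mm) ((linear speed of tappet above 0.9 m/s and contact force between the fingers and tappet below 0.02 N) or (linear speed of core above 0.9 m/s and contact force between the fingers and core below 0.02 N) or (linear speed of plug above 0.9 m/s and contact force between the fingers and plug below 0.02 N) or (linear speed of rocker above 0.9 m/s and contact force between the fingers and rocker below 0.02 N)).
It also fails if it takes over 112 s, if anything falls off the work surface, if the arm or the gripper's body presses on something with over 40 N, if the wrist force passes 120 N, or if a joint passes its speed limit or range.

## Working session

There is one attempt and no reset: what is moved stays moved. The work goes in short steps, each a Python script; the robot and the scene stay as the last script left them, time stands still between calls to the robot, and variables do not carry over. Pictures are saved under pics/ and viewed, and the job is handed in when it is done.

```bash
mkdir -p pics; ls
python3 - <<'E'
from cell import bot
import cv2,numpy as np
for n in("scene","top","wrist"):
    s=bot.snapshot(n); cv2.imwrite(f"pics/{n}0.png",s["frame"][:,:,::-1])
    print(n,s["fovy"],s["cx"],s["cy"],{k:np.round(s[k],4).tolist() for k in("R","t","hand_eye") if k in s})
st=bot.get_state();print(st["time"],st["ee_pos"],st["tcp_rot"],st["grip_width"])
E
```

```text
pics
scene 47.73380707377501 309.16348848327027 240.93302856055016 {'R': [[-0.2351, 0.972, -0.0003], [0.7412, 0.179, -0.647], [-0.6288, -0.1523, -0.7625]], 't': [0.1037, -0.3657, 1.6333]}
top 42.69676733395849 316.7997008472712 238.77203871144863 {'R': [[-0.0233, -0.9993, -0.0302], [-0.9885, 0.0276, -0.149], [0.1497, 0.0264, -0.9884]], 't': [0.0597, 0.5151, 1.0715]}
wrist 70.01385859412116 314.529059479667 241.7988718913594 {'hand_eye': [[-0.0006, -0.2763, 0.9611, -0.1468], [1.0, -0.0009, 0.0004, -0.0009], [0.0008, 0.9611, 0.2763, -0.0702], [0.0, 0.0, 0.0, 1.0]]}
0.15 [0.13853609 0.53207269 0.23829062] [ 0.70126366  0.08946761  0.70149268 -0.09018222] 0.08841781146041397
```

View pics/top0.png

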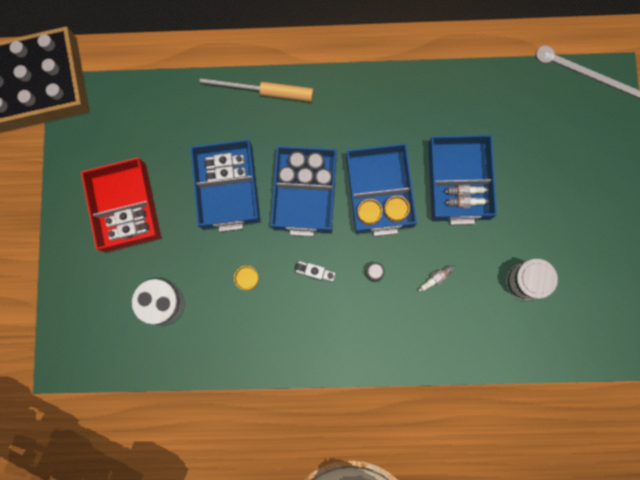

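View pics/scene0.png

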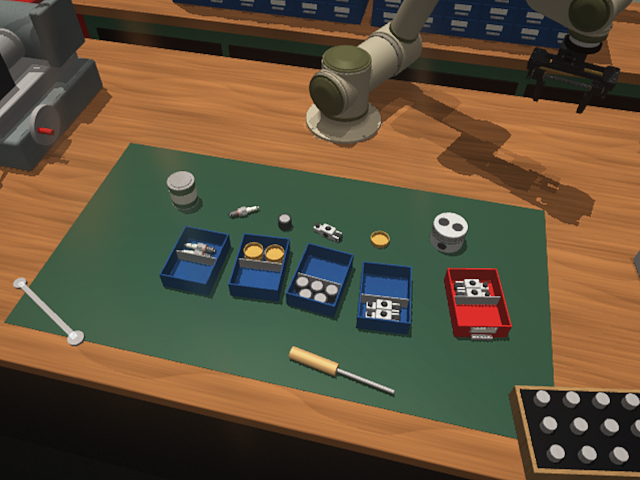

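```bash
cat > h.py <<'E'
import numpy as np, cv2
from scipy.spatial.transform import Rotation as Rn
def cast(s,px,z,state=None):
    f=240/np.tan(np.radians(s["fovy"])/2)
    px=np.atleast_2d(px).astype(float)
    d=np.c_[(px[:,0]-s["cx"])/f,(px[:,1]-s["cy"])/f,np.ones(len(px))]
    if "hand_eye" in s:
        w,x,y,zz=state["tcp_rot"]; T=np.eye(4);T[:3,:3]=Rn.from_quat([x,y,zz,w]).as_matrix();T[:3,3]=state["ee_pos"]
        M=T@np.array(s["hand_eye"]); c=M[:3,3]; D=d@M[:3,:3].T
    else:
        R=np.array(s["R"]);c=-R.T@np.array(s["t"]); D=d@R
    k=(z-c[2])/D[:,2]
    return c+D*k[:,None]
E
python3 - <<'E'
from cell import bot
import cv2,numpy as np
from h import *
s=bot.snapshot("top");np.savez("top.npz",**s)
im=s["frame"]
R=np.array(s["R"]);print("cam",-R.T@s["t"])
for n,p,z in(("core",(246,278),.014),("rocker",(315,271),.024),("tappet",(375,271),.028),("plug",(436,279),.01),("tin",(539,279),.074),("piston",(155,302),.058)):print(n,cast(s,p,z)[0].round(3))
hsv=cv2.cvtColor(im,cv2.COLOR_RGB2HSV)
m=cv2.inRange(hsv,(105,120,50),(125,255,255))
m=cv2.morphologyEx(m,cv2.MORPH_CLOSE,np.ones((5,5)))
for c in cv2.findContours(m,cv2.RETR_EXTERNAL,cv2.CHAIN_APPROX_NONE)[0]:
    if cv2.contourArea(c)<1000:continue
    r=cv2.minAreaRect(c);print(r); P=cast(s,cv2.boxPoints(r),.045);
    rr=cv2.minAreaRect(P[:,:2].astype(np.float32));print("  w",np.round(rr[0],4),np.round(rr[1],4),rr[2])
a=cv2.resize(im[130:240,180:340],None,fx=5,fy=5,interpolation=cv2.INTER_CUBIC);cv2.imwrite("pics/c1.png",a[:,:,::-1])
a=cv2.resize(im[125:240,340:500],None,fx=5,fy=5,interpolation=cv2.INTER_CUBIC);cv2.imwrite("pics/c2.png",a[:,:,::-1])
a=cv2.resize(im[250:310,230:460],None,fx=3.4,fy=3.4,interpolation=cv2.INTER_CUBIC);cv2.imwrite("pics/c3.png",a[:,:,::-1])
E
```

```text
cam [0.35005359 0.0172174  1.13758882]
core [0.451 0.179 0.014]
rocker [0.46  0.052 0.024]
tappet [ 0.456 -0.057  0.028]
plug [ 0.44  -0.169  0.01 ]
tin [ 0.431 -0.334  0.074]
piston [0.409 0.334 0.058]
((303.12261962890625, 188.53892517089844), (60.44456100463867, 82.27696228027344), 3.5763344764709473)
  w [0.6099 0.0697] [0.1116 0.1542] 84.93953704833984
((380.8692932128906, 187.45382690429688), (82.23502349853516, 61.14912414550781), 82.87498474121094)
  w [ 0.6074 -0.0728] [0.1537 0.1122] 5.1518168449401855
((224.14633178710938, 183.8170928955078), (82.49236297607422, 61.068641662597656), 83.6598129272461)
  w [0.623  0.2146] [0.1575 0.1134] 5.717569351196289
((461.8190002441406, 177.42242431640625), (84.2073745727539, 63.243614196777344), 86.633544921875)
  w [ 0.6215 -0.22  ] [0.1594 0.1154] 0.3588467836380005
```

View pics/c1.png

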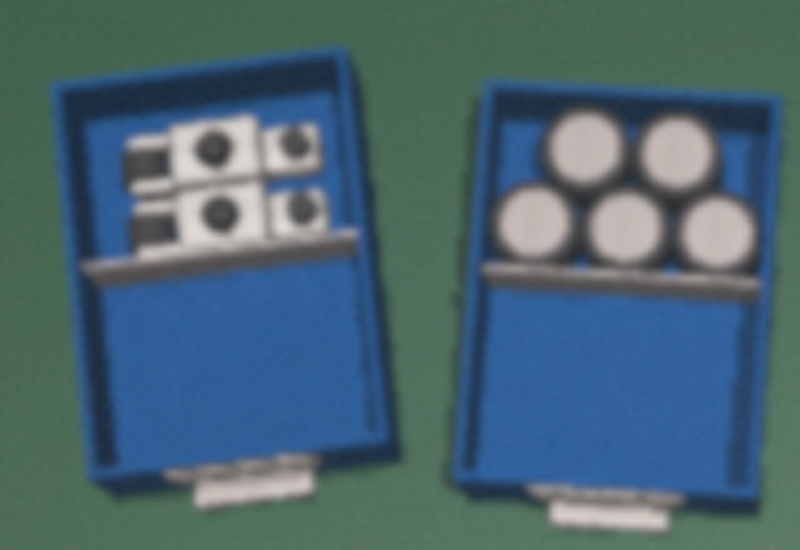

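View pics/c2.png

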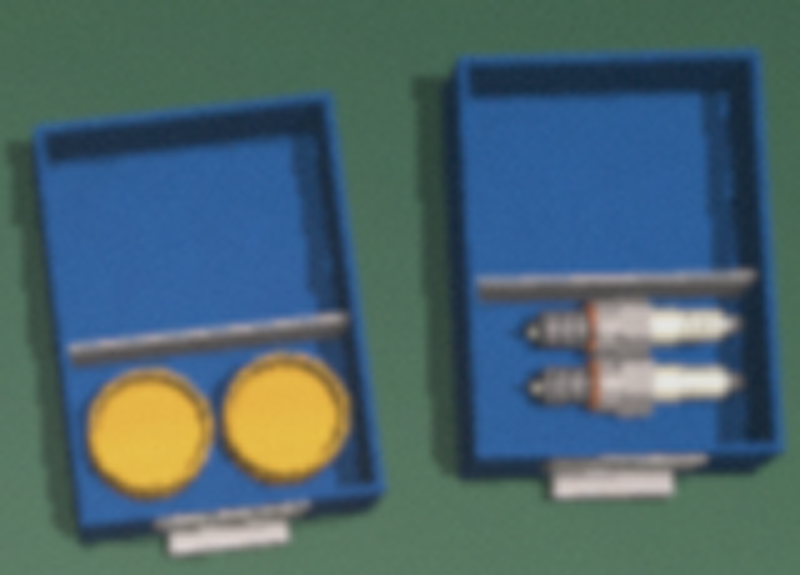

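View pics/c3.png

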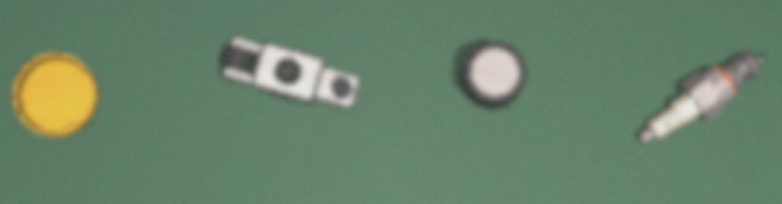

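Run:
```python
import numpy as np,cv2,json
from h import *
s=dict(np.load("top.npz"))
C={"rocker":([(55,85),(345,48),(390,440),(92,480)],(180,130)),"tappet":([(485,80),(782,98),(760,492),(452,480)],(180,130)),
"core":([(38,130),(332,97),(383,488),(80,525)],(340,125)),"plug":([(458,58),(757,52),(780,447),(465,470)],(340,125))}
for n,(p,o) in C.items():
    P=cast(s,np.array(p)/5.+o,.045)[:,:2]
    ax=(P[0]-P[3])+(P[1]-P[2]); ay=(P[0]-P[1])+(P[3]-P[2])
    print(n,P.mean(0).round(4),"yaw x",np.arctan2(ax[1],ax[0]).round(3),"yaw y",(np.arctan2(ay[1],ay[0])-np.pi/2).round(3),[round(float(np.linalg.norm(P[i]-P[i-1])),4) for i in range(4)])
im=s["frame"];hsv=cv2.cvtColor(im,cv2.COLOR_RGB2HSV)
sub=np.zeros(im.shape[:2],np.uint8);sub[255:305,225:470]=255
m=cv2.bitwise_and(cv2.bitwise_not(cv2.inRange(hsv,(50,60,40),(100,255,255))),sub)
for c in cv2.findContours(m,cv2.RETR_EXTERNAL,cv2.CHAIN_APPROX_NONE)[0]:
    if cv2.contourArea(c)<60:continue
    P=cast(s,c[:,0]+0.,.013)[:,:2].astype(np.float32)
    rr=cv2.minAreaRect(P);M=cv2.moments(c);print(M["m10"]/M["m00"],M["m01"]/M["m00"],np.round(rr[0],4),np.round(rr[1],4),rr[2])
for p in((454.1,266.2),(418.2,290.3)):print(cast(s,p,.0104)[0].round(4))
o=np.array((230,250))
for p in((222,60),(357,95),(288,71)):print(cast(s,np.array(p)/3.4+o,.024)[0].round(4))
```

```text
rocker [0.6251 0.2141] yaw x 0.101 yaw y 0.103 [0.1498, 0.1085, 0.1489, 0.1094]
tappet [0.6115 0.0676] yaw x -0.088 yaw y -0.081 [0.1501, 0.1098, 0.1471, 0.1116]
core [ 0.6082 -0.0737] yaw x 0.076 yaw y 0.089 [0.1478, 0.1085, 0.1465, 0.1097]
plug [ 0.6235 -0.2216] yaw x -0.023 yaw y 0.017 [0.1537, 0.109, 0.1472, 0.113]
436.18837209302325 278.0104651162791 [ 0.4415 -0.1676] [0.0275 0.0815] 24.968120574951172
245.69972702456778 277.47710039429785 [0.452  0.1803] [0.0502 0.0492] 43.98509216308594
374.62766510660424 271.13936557462296 [ 0.457  -0.0565] [0.0365 0.0408] 16.9468994140625
314.9704861111111 271.3263888888889 [0.4599 0.0505] [0.0816 0.0293] 72.01577758789062
[ 0.463  -0.2031  0.0104]
[ 0.4206 -0.1356  0.0104]
[0.4666 0.0874 0.024 ]
[0.4459 0.0155 0.024 ]
[0.4598 0.0521 0.024 ]
```

Candidates in top.png:
- **Tappet:** loose part at (375,271). The five in the drawer at (303,165) and the ones in the crate at top left are look-alikes.
- **Core:** (246,278). The two stacks at (370,208) are look-alikes.
- **Rocker:** (315,271). The ones in the blue drawer (225,165) and the red drawer (125,222) are look-alikes.
- **Plug:** (436,278). The two in the drawer at (465,195) are look-alikes.
- **Rocker drawer:** the blue one at (224,184). The red one at (120,205) is a decoy.

Crop c3 shows the four loose parts clearly. The measured rims come out at 0.147–0.154 x 0.108–0.113, which matches the given drawer sizes. I'll start with the tappet.

```bash
cat >> h.py <<'E'
def q(a):
    y=np.array([np.cos(a),np.sin(a),0]);x=np.array([0,0,-1.]);M=np.c_[x,y,np.cross(x,y)]
    v=Rn.from_matrix(M).as_quat();return [v[3],v[0],v[1],v[2]]
DR={"rocker":(.6251,.2141,.102),"tappet":(.6115,.0676,-.085),"core":(.6082,-.0737,.082),"plug":(.6235,-.2216,-.005)}
def slot(n,lx,ly=0):
    x,y,a=DR[n];return x+lx*np.cos(a)-ly*np.sin(a),y+lx*np.sin(a)+ly*np.cos(a),a
E
python3 - <<'E'
from cell import bot
from h import *
print(bot.get_state()["joints"])
for n,p,a in(("tap",(.457,-.0565),np.pi/2),("tapD",slot("tappet",-.033),np.pi/2-.085),("core",(.452,.180),np.pi/2),("coreD",slot("core",.033),np.pi/2+.08),
 ("rock",(.46,.052),-.28),("rockD",slot("rocker",-.033),.1),("plug",(.4442,-.1732),.56),("plugD",slot("plug",.033),0)):
  for k in(-np.pi,0):
    for z in (.005,.13):
      j=bot.solve_ik([p[0],p[1],z],q(a+k)); print(n,round(k),z,np.round(p[:2],3),None if j is None else np.round(j,2))
E
```

```text
[ 1.10071504e+00  3.80928776e-01  1.29783151e+00 -2.37604522e-05
  1.46361690e+00 -2.15305052e-01]
tap -3 0.005 [ 0.457 -0.056] [-0.38  0.56  1.84 -0.    0.73  1.19]
tap -3 0.13 [ 0.457 -0.056] [-0.38  0.35  1.71 -0.    1.08  1.19]
tap 0 0.005 [ 0.457 -0.056] [-0.38  0.56  1.84 -0.    0.73 -1.95]
tap 0 0.13 [ 0.457 -0.056] [-0.38  0.35  1.71 -0.    1.08 -1.95]
tapD -3 0.005 [0.579 0.07 ] [-0.08  0.7   1.49 -0.    0.95  1.57]
tapD -3 0.13 [0.579 0.07 ] [-0.08  0.53  1.37 -0.    1.24  1.57]
tapD 0 0.005 [0.579 0.07 ] [-0.08  0.7   1.49 -0.    0.95 -1.57]
tapD 0 0.13 [0.579 0.07 ] [-0.08  0.53  1.37 -0.    1.24 -1.57]
core -3 0.005 [0.452 0.18 ] [ 0.14  0.59  1.77 -0.    0.78  1.71]
core -3 0.13 [0.452 0.18 ] [ 0.14  0.39  1.64 -0.    1.11  1.71]
core 0 0.005 [0.452 0.18 ] [ 0.14  0.59  1.77 -0.    0.78 -1.44]
core 0 0.13 [0.452 0.18 ] [ 0.14  0.39  1.64 -0.    1.11 -1.44]
coreD -3 0.005 [ 0.641 -0.071] [-0.29  0.78  1.3  -0.    1.07  1.2 ]
coreD -3 0.13 [ 0.641 -0.071] [-0.29  0.63  1.18 -0.    1.33  1.2 ]
coreD 0 0.005 [ 0.641 -0.071] [-0.29  0.78  1.3  -0.    1.07 -1.94]
coreD 0 0.13
[... 286 characters left out ...]
kD -3 0.13 [0.592 0.211] None
rockD 0 0.005 [0.592 0.211] [ 0.15  0.75  1.35 -0.    1.04  0.05]
rockD 0 0.13 [0.592 0.211] [ 0.15  0.61  1.23 -0.    1.31  0.05]
plug -3 0.005 [ 0.444 -0.173] [-0.62  0.58  1.8  -0.    0.76  1.96]
plug -3 0.13 [ 0.444 -0.173] [-0.62  0.37  1.67 -0.    1.1   1.96]
plug 0 0.005 [ 0.444 -0.173] [-0.62  0.58  1.8  -0.    0.76 -1.18]
plug 0 0.13 [ 0.444 -0.173] [-0.62  0.37  1.67 -0.    1.1  -1.18]
plugD -3 0.005 [ 0.656 -0.222] [-0.5   0.84  1.13 -0.    1.17  2.65]
plugD -3 0.13 [ 0.656 -0.222] [-0.5   0.71  1.01 -0.    1.42  2.65]
plugD 0 0.005 [ 0.656 -0.222] [-0.5   0.84  1.13 -0.    1.17 -0.5 ]
plugD 0 0.13 [ 0.656 -0.222] [-0.5   0.71  1.01 -0.    1.42 -0.5 ]
```

Run:
```python
from cell import bot
from h import *
bot.movep([.457,-.0565,.13],q(np.pi/2))
st=bot.get_state();s=bot.snapshot("wrist");print(st["time"],st["ee_pos"])
cv2.imwrite("pics/w1.png",s["frame"][:,:,::-1])
np.savez("w1.npz",**s,ee_pos=st["ee_pos"],tcp_rot=st["tcp_rot"])
```

```text
2.6083 [ 0.45712328 -0.0559826   0.1300993 ]
```

View pics/w1.png

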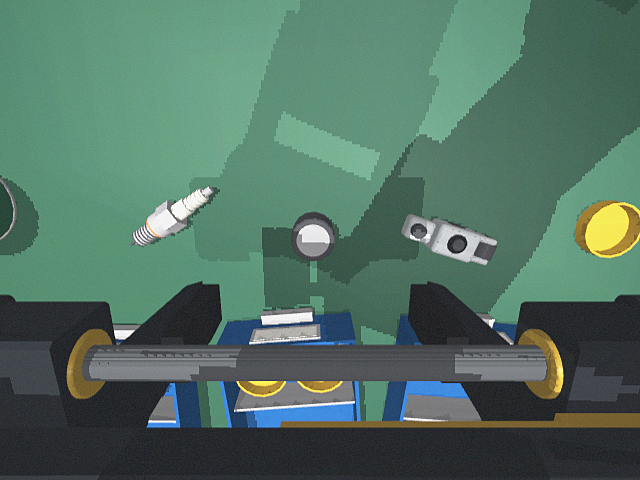

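Run:
```python
from h import *
s=dict(np.load("w1.npz"))
for n,p,z in(("tap",(316,239),.028),("plug thr",(137,240),.0104),("term",(213,190),.0104),("hex",(170,219),.0104),("rock",(457,243),.025),("tail",(404,226),.012),("roll",(493,251),.016),("core",(608,229),.014)):
    print(n,cast(s,p,z,s)[0].round(4))
```

```text
tap [ 0.4561 -0.0558  0.028 ]
plug thr [ 0.4618 -0.2003  0.0104]
term [ 0.4215 -0.1356  0.0104]
hex [ 0.4445 -0.1716  0.0104]
rock [0.4601 0.0522 0.025 ]
tail [0.4498 0.0141 0.012 ]
roll [0.4694 0.0856 0.016 ]
core [0.4518 0.175  0.014 ]
```

The wrist view shows plug (170,219), tappet (316,239), rocker (457,243) and core (608,229). These agree with the top view to about 2 mm, apart from the core at the picture's edge (about 4 mm). Next is the tappet.

```bash
cat >> h.py <<'E'
def do(bot,pick,pa,op,name,lx,pla,rel,lo,hi,zt=.004,hov=True,zh=.13):
    """pick xy, jaw angle pa, pre-opening op, target slot, jaw angle pla, release opening rel; width expected lo..hi"""
    if hov: bot.movep([*pick,zh],q(pa))
    bot.command_gripper(op)
    bot.move_straight([*pick,.05],vel=.25)
    print("touch",bot.move_straight([*pick,zt],vel=.08,until_force=10))
    bot.command_gripper(0)
    st=bot.get_state();w=st["grip_width"];zp=st["ee_pos"][2];print("grip",w,zp,st["ft_force"])
    assert lo<w<hi
    bot.move_straight([*pick,zh],vel=.2)
    st=bot.get_state();print("lifted",st["grip_width"],st["time"]); assert lo<st["grip_width"]<hi
    x,y,a=slot(name,lx)
    bot.movep([x,y,zh],q(pla))
    bot.move_straight([x,y,zp+.02],vel=.2)
    t=bot.move_straight([x,y,zp+.003],vel=.04,until_force=5)
    st=bot.get_state();print("place touch",t,st["ee_pos"],st["grip_width"])
    bot.command_gripper(rel)
    bot.move_straight([x,y,zh],vel=.2)
    s=bot.snapshot("wrist");cv2.imwrite(f"pics/{name}_placed.png",s["frame"][:,:,::-1])
    print("time",bot.get_state()["time"])
E
python3 - <<'E'
from cell import bot
from h import *
do(bot,(.4565,-.056),np.pi/2,.06,"tappet",-.033,np.pi/2-.085,.046,.03,.037,hov=False)
E
```

```text
touch False
grip 0.032144828546723236 0.004172436979215467 [-0.00839589  0.19593416  3.04348155]
lifted 0.03221993630565773 5.75
place touch True [0.57845889 0.07041353 0.00720621] 0.03240899427720794
time 8.8333
```

View pics/tappet_placed.png

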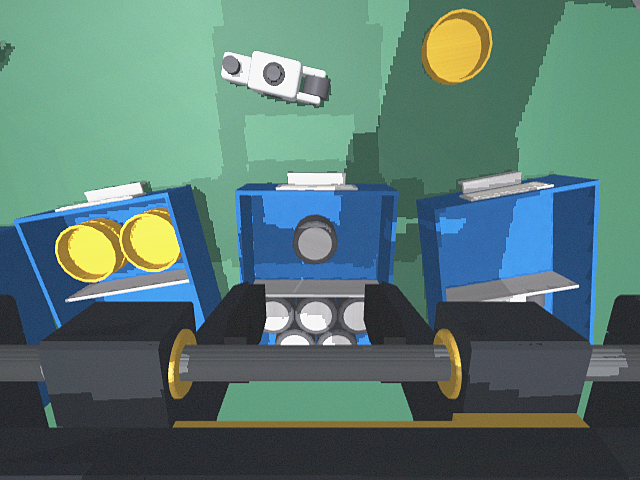

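The tappet stands upright in the middle of the front compartment, at (316,240). Next is the core plug.

Run:
```python
from cell import bot
from h import *
bot.command_gripper(.075)
bot.movep([.452,.178,.13],q(np.pi/2))
st=bot.get_state();s=bot.snapshot("wrist");im=s["frame"]
hsv=cv2.cvtColor(im,cv2.COLOR_RGB2HSV);m=cv2.inRange(hsv,(15,120,60),(35,255,255));m[:150]=0;m[300:]=0;m[:,:200]=0;m[:,440:]=0
c=max(cv2.findContours(m,cv2.RETR_EXTERNAL,cv2.CHAIN_APPROX_NONE)[0],key=cv2.contourArea)
P=cast(s,c[:,0],.010,st);e=cv2.minEnclosingCircle(P[:,:2].astype(np.float32));print(cv2.boundingRect(c),e)
if e[1]<.03 and np.hypot(e[0][0]-.452,e[0][1]-.178)<.008:
    do(bot,(float(e[0][0]),float(e[0][1])),np.pi/2,.07,"core",.033,np.pi/2+.082,.056,.038,.049,zt=.003)
else: cv2.imwrite("pics/w2.png",im[:,:,::-1])
```

```text
(290, 205, 56, 57) ((0.4527411460876465, 0.17877772450447083), 0.02381179668009281)
touch False
grip 0.043960070700067404 0.003212414466262574 [-0.22338486  0.77509529  3.17954855]
lifted 0.04411628365757529 13.2083
place touch True [ 0.64093221 -0.07101028  0.00615752] 0.04367822326251794
time 16.75
```

```bash
ls pics
```

```text
c1.png
c2.png
c3.png
core_placed.png
scene0.png
tappet_placed.png
top0.png
w1.png
wrist0.png
```

View pics/core_placed.png

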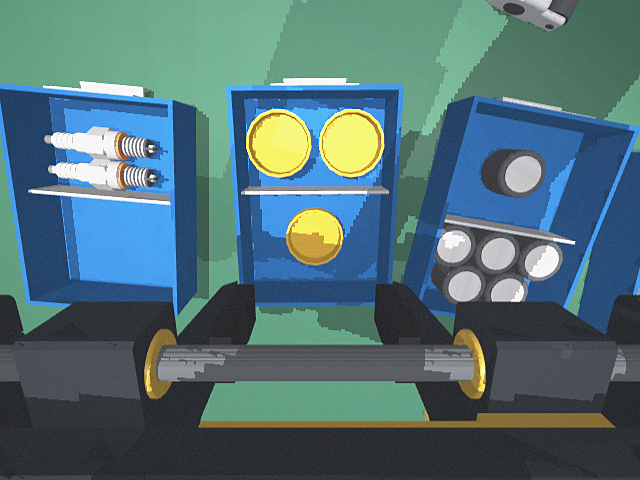

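Run:
```python
from cell import bot
from h import *
bot.command_gripper(.06)
bot.movep([.460,.052,.13],q(-.28))
st=bot.get_state();s=bot.snapshot("wrist")
cv2.imwrite("pics/w3.png",s["frame"][:,:,::-1])
np.savez("w3.npz",**s,ee_pos=st["ee_pos"],tcp_rot=st["tcp_rot"])
```

```text
(no output)
```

View pics/w3.png

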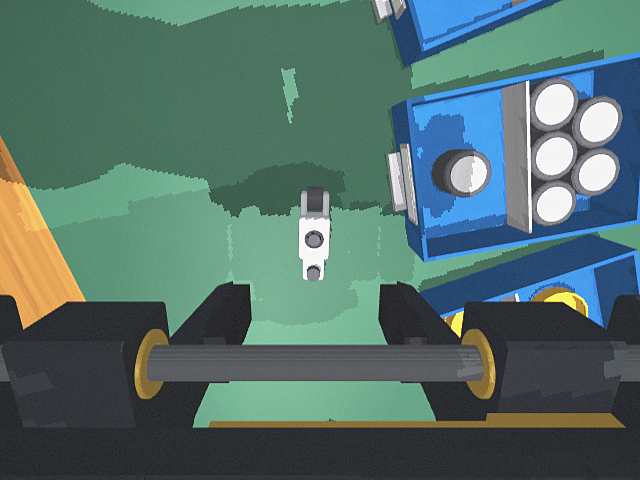

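The core lies flat in the middle of the back compartment, at (315,237). The rocker is centred between the fingers at (314,240) and aligned with the tool. Pick it.

Run:
```python
from cell import bot
from h import *
s=dict(np.load("w3.npz"));p=cast(s,(314,240),.026,s)[0];print(p)
assert np.hypot(p[0]-.46,p[1]-.052)<.006
do(bot,(float(p[0]),float(p[1])),-.28,.05,"rocker",-.033,.102,.033,.02,.028,hov=False)
```

```text
[0.4606631  0.05148178 0.026     ]
touch False
grip 0.023655988383969644 0.004186764868709433 [ 0.02841214 -0.69448141  3.19921135]
lifted 0.02354973264214403 21.725
place touch True [0.59208646 0.2107031  0.00716115] 0.023719698046473777
time 24.8667
```

View pics/rocker_placed.png

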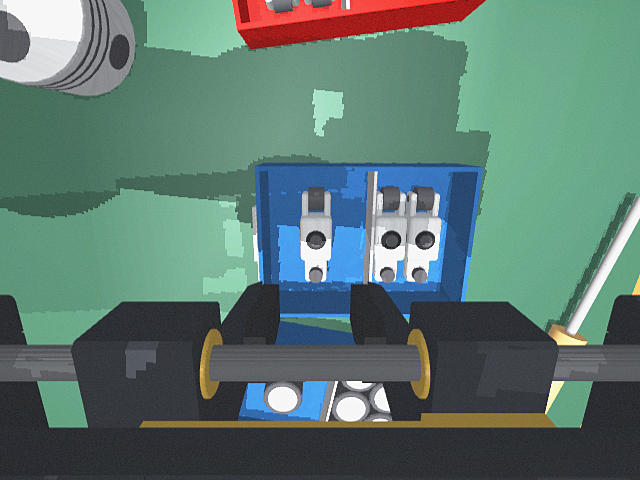

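Run:
```python
from cell import bot
from h import *
bot.movep([.4445,-.1722,.13],q(.56))
st=bot.get_state();s=bot.snapshot("wrist")
cv2.imwrite("pics/w4.png",s["frame"][:,:,::-1])
np.savez("w4.npz",**s,ee_pos=st["ee_pos"],tcp_rot=st["tcp_rot"])
```

```text
(no output)
```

View pics/w4.png

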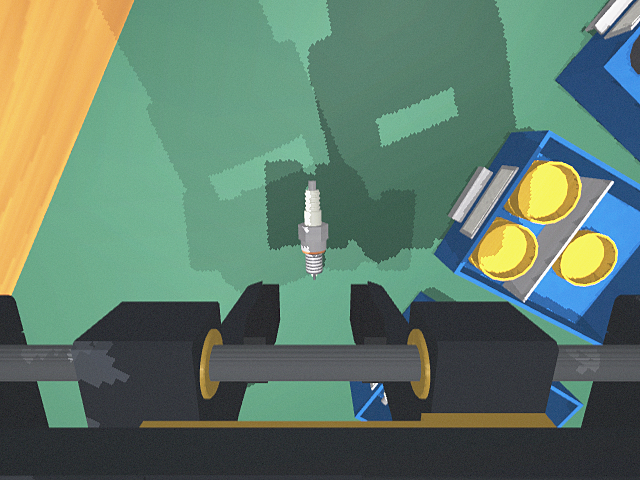

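The rocker lies crosswise and flat in the front compartment, at (316,240). The plug is aligned with the tool, with its hexagon at (314,237).

Run:
```python
from cell import bot
from h import *
s=dict(np.load("w4.npz"));p=cast(s,(314,237),.015,s)[0];print(p)
assert np.hypot(p[0]-.4445,p[1]+.172)<.006
do(bot,(float(p[0]),float(p[1])),.56,.045,"plug",.033,-.005,.032,.017,.026,zt=.003,hov=False)
```

```text
[ 0.44523308 -0.17307312  0.015     ]
touch False
grip 0.021907210917568237 0.0032730840314350203 [-0.21777871 -0.08818735  3.56919417]
lifted 0.02172384728692555 29.2833
place touch True [ 0.65636788 -0.22165604  0.00627303] 0.021669021160250435
time 32.4833
```

View pics/plug_placed.png

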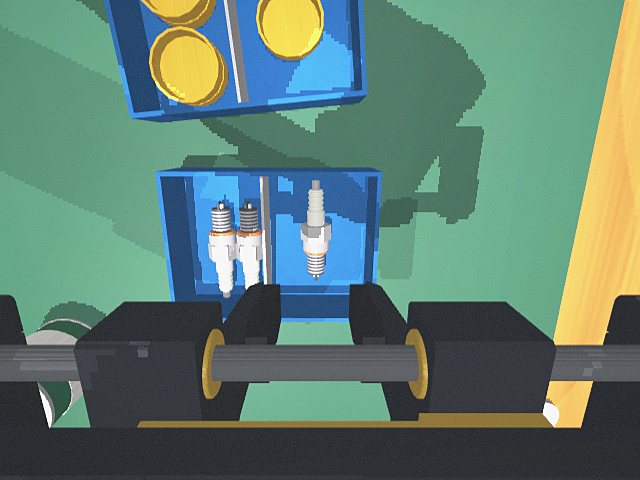

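The plug lies crosswise in the back compartment, at (316,237). I'll retreat and do a final check from the top camera.

Run:
```python
from cell import bot
from h import *
x=bot.get_state()["ee_pos"]
bot.move_straight([x[0],x[1],.2])
bot.move_joints([1.101,.381,1.297,0,1.464,-.215])
s=bot.snapshot("top");im=s["frame"];cv2.imwrite("pics/final.png",cv2.resize(im[120:320,70:590],None,fx=1.53,fy=1.53,interpolation=cv2.INTER_CUBIC)[:,:,::-1])
o=np.load("top.npz")["frame"]
for f in(o,im):
    m=cv2.inRange(cv2.cvtColor(f,cv2.COLOR_RGB2HSV),(105,120,50),(125,255,255));m=cv2.morphologyEx(m,cv2.MORPH_CLOSE,np.ones((5,5)))
    print([np.round(cv2.minAreaRect(c)[0],1).tolist() for c in cv2.findContours(m,cv2.RETR_EXTERNAL,cv2.CHAIN_APPROX_NONE)[0] if cv2.contourArea(c)>1000])
for n,p,z in(("tin",(539,279),.074),):pass
for n,(x0,y0) in (("piston",(155,302)),("tin",(533,279))):
    a,b=[f[y0-30:y0+30,x0-30:x0+30].astype(float) for f in(o,im)];print(n,"shift",cv2.phaseCorrelate(a.mean(2),b.mean(2)))
print(bot.get_state()["time"])
```

```text
[[303.1, 188.5], [380.9, 187.5], [224.1, 183.8], [461.8, 177.4]]
[[303.1, 188.5], [381.0, 187.4], [224.1, 183.7], [462.0, 177.4]]
piston shift ((0.09988832801152014, 0.04151562547517074), 0.8827175906727421)
tin shift ((0.04540933620148735, -0.029202186758610083), 0.9362977998992047)
36.35
```

View pics/final.png

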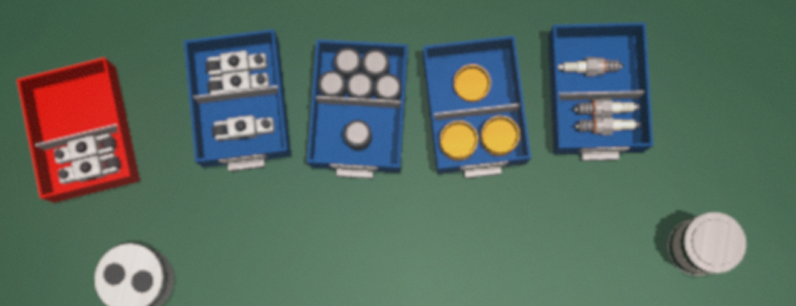

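The final picture shows all four parts in their compartments, and the drawers, piston and tin have not moved.

```bash
python3 -c "
from cell import bot
print(bot.hand_in())"
```

```text
the job is handed in; nothing more can be done
None
```

The tappet, core plug, rocker arm and spark plug are each set down in the empty compartment of their own kind's blue drawer, and the job is handed in. It took about 36 s of the 112 s; no verdict was reported.

**Placement:** I lowered each part until it touched the floor, at the expected height within 1 mm, before releasing it. The last top and wrist pictures show each part well inside its compartment and looking flat, with the plug and rocker lying crosswise. The plug's thread points the opposite way to the others in its drawer, which the task allows.

**Drawers and bystanders:** The four drawers, the piston and the tin show shifts of 0.2 pixel or less from the start, under 0.5 mm. I never went near the red drawer.

**Disagreements:** No check failed. Early on, the top and wrist cameras differed by about 4 mm on the core plug, near the edge of that wrist view. A centred wrist view settled it before I picked the part up.

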